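Find the tin with the steel die by its weight and put it in the drawer

ROBOT

A 6-joint arm with a two-finger parallel gripper is mounted at the origin on the work surface. World frame = base frame: x ahead of the robot, y to its left, z up, the work surface at z = 0. Lengths are in mm, angles in degrees, forces in N, time in s.
With the tool pointing down it reaches from about 375 to 825 mm from the base axis. Payload 5.5 kg.
Tool frame: the origin (TCP) lies at the very end of the fingers, on their centre line; the grasp point (between the pads) lies 19 mm behind it; z points along the fingers, y is the line along which they close (so a half turn about z gives the same grasp; the last joint's range is limited). The gripper opens to 85 mm and grips with 20 to 120 N. Pads are 22 mm wide; open, the fingers measure 114 mm over their backs; the gripper's body (76 mm by 85 mm) begins 54 mm behind the grasp point. The pads swing forward as they close: fully open they stand 13 mm farther back than shut.
Start: joints at [-76.433, 17.962, -2.699, 69.339, 0, 90], TCP at [140.753, -583.252, 231.299] pointing down, gripper open.
Joint ranges: [-152.73, 152.73], [-39.44, 99.34], [-58.76, 71.6], [-118.89, 123.64], [-81.53, 83.1], [-180, 180]. Speed limits (degrees/s): [136.94, 136.94, 172.46, 180, 180, 180].

INTERFACE

Orientations are given as [roll, pitch, yaw] about the fixed x, y, z axes, in that order (R = Rz(yaw) Ry(pitch) Rx(roll)).
In Python, from cell import get_state, snapshot, camera_params, close_job, boxes_of, regions_of, pinpoint gives the robot as it stands. The module is installed in compiled form; this text tells all that it offers.
- The arm moves only by the tool step_arm, never from a script. Its argument "moves" is a list of rows, each an object with "translation": the shift along the tool's x, y, z scaled (see below), a list of three; "rot": the turn, a rotation vector about the tool's x, y, z scaled (see below), a list of three. In form: [{"translation": [tx, ty, tz], "rot": [wx, wy, wz]}, ...]. A call has 1 to 10 rows; each row is the pose to reach, as a shift and turn from the pose commanded when the call began, along the tool's axes at that moment, turning the shorter way round; what a row does not reach only later rows make up. The controller multiplies each number of a shift by 15 cm and each number of a turn by 180 degrees. A row lasts 1/8 s, in which the tool goes at most 62.5 mm and 10.7 degrees, less where a joint would pass 70% of its speed; a pose out of reach is approached as far as the arm can. A call with a number of a shift or a turn outside -1 to 1 is refused whole. A call with a gripper value outside its range is refused whole. "hand" is the closure, from 0 (fully open) to 1 (shut), set as the call begins (left out, the last holds). The fingers move at their own pace and stop on an object; "squeeze" is the grip in N (left out, the last holds). Time passes only in rows, so rows that repeat a pose let the fingers close. It gives the time, the measured TCP pose, the force, the opening and the grip force at its end, in the units of the state.
- get_state(): the state, without advancing time (a new reading comes with each control period).
- snapshot(name): name is "scene" or "top"; returns the picture (384x512x3 uint8, red, green, blue); there is no depth.
- camera_params(name): a dict with "fovy" (degrees; the focal length in pixels is half the picture's height over the tangent of half this angle, whatever the lens; pixels are square), "cx", "cy" (the principal point, pixels), "dist" ([k1, k2, p1, p2, k3] as OpenCV has them; the pictures are not rectified), "world_from_camera" (4x4, takes a point from camera to world coordinates). Camera axes: x right, y down, z forward; pixel columns grow to the right and rows downward; lengths in mm; the calibration is good to about 2 mm. A picture is of the moment at which its call begins. camera_params takes no time and is no camera call.
- close_job(): hands the job in; it is judged then, once.
Trained networks look in the newest picture that a camera, given by its name, has taken for a name from the list of things; names that differ only in an ending like _2 or _b are one class to them, and where a whole thing is asked for, a point or a joint stands for the part that bears it (a point fixed in the world has none). Each returns a list of dicts, best first, with "p" (0 to 1); they miss things now and then, are a little off and sometimes report something else, mostly with a low value. They report only what shows in the picture. A call takes as long as a camera call.
- boxes_of(camera, query): "point" ([row, column] in pixels, amid what is visible of it).
- regions_of(camera, query): "region" (384x512 bool, what is visible of it) and "point" ([row, column] in pixels, amid what is visible of it).
- pinpoint(camera, query): "point" ([row, column] in pixels: a listed point, or the origin of a listed thing).
The state is a dict: "time_s": time; "joint_positions": joint angles; "joint_velocities": joint speeds; "joint_efforts": joint torques, N m; "tcp_pos": TCP position; "ee_rot": TCP orientation; "force": force on the tool from outside, world axes, zero at the start; "moment": the same for the moment, N m; "width": finger opening in mm; "grip_force": force on a finger pad.
Only numpy, scipy, OpenCV 4.12 (cv2) and the standard library are available. Lean on these libraries where they do the work, as an engineer would, in place of code of your own. Each camera call takes 0.05 s, during which the arm holds its last target. There are 200 camera calls.

TASK

One of the three look-alike sealed tins on the dental bench holds a steel die; only its weight tells it from the other two, which are much lighter. Pull the drawer fully out to its stop and set the heavy tin down gently, upright, on the drawer's floor; leave the drawer fully out and the two light tins standing upright on the bench. Never tip a tin over, and leave the bottle, the bur stand and the curing lamp where they are.

Things in the scene. Friction and masses are not known exactly. Their poses are not given: they have to be found in the camera images.
- tin_a: One of three outwardly identical sealed upright metal tins with a dark seam under the lid, 62 mm in diameter (64 over the lid skirt, the top 14 mm), 66 mm tall. Origin: centre of underside; yaw means nothing. Any of the three may be the heavy one: it weighs 0.55 to 0.73 kg (5.4 to 7.2 N) in all, the light ones 0.19 to 0.24 kg (1.9 to 2.4 N). The die inside is hidden, with 3 mm of play.
- tin_b: The second tin, same as tin_a from outside.
- tin_c: The third tin, same as tin_a from outside.
- unit_drawer0 (a joint): The one white-fronted drawer of a low grey drawer unit fixed to the bench, 220 mm deep x 210 wide x 105 high. Value: how far the drawer is out, in m; 0 is shut, 0.1496 is the stop. About 1 N of friction and light damping; it stays where it is left.
- unit_drawer0_handle (a point): Middle of the head of the round steel knob on the drawer front, 67 mm above the bench, moving with the drawer; its x axis points into the unit (pull along -x), y across, z up. The head is 28 mm in diameter and 16 mm long, its axis along x, on a thinner neck; this point is 35 mm out from the drawer front. It can be pinched from above, fingers closing along y.
- bottle: Bystander: amber glass bottle with black cap, 60 mm in diameter, 130 mm tall, loose. Origin: centre of its underside.
- bur_stand: Bystander: white block 50 x 110 x 30 mm with three upright burs with yellow heads, 64 mm tall in all, loose. Origin: centre of its underside.
- cure_lamp: Bystander: white curing lamp upright in a black round foot 96 mm in diameter, 213 mm tall, loose. Origin: centre of its underside.
- drawer_floor (a point): Point on the upper face of the drawer's plywood floor, 22 mm above the bench, moving with the drawer; axes as the knob's point. It lies midway between the side walls (84 mm to each) and 45 mm behind the inner face of the front wall; with the drawer at its stop the floor is clear of the unit's roof to 91 mm behind this point. Side walls rise 61 mm above this floor, the front 72 mm.

How it is judged:
By the outcome, as a careful person would: the job done as asked, in the order asked, and still so for the second after the job is handed in, with the robot touching nothing.
It also fails if it takes over 72 s, if anything falls off the work surface, if the arm or the gripper's body presses on something with over 40 N, if the wrist force passes 120 N, or if a joint passes its speed limit or range.

## Working session

There is one attempt and no reset: what is moved stays moved. The work goes in short steps, Python scripts to look and compute and a tool call to move; the robot and the scene stay as the last step left them, time stands still between calls to the robot, and variables do not carry over. Pictures are saved under pics/ and viewed, at most 10 in all, crops included, and the job is handed in when it is done.

Besides the shell and the picture viewer there is one more tool, called as name(argument=value, ...), one argument or row to a line, values as JSON. step_arm: Moves the arm, as the interface text tells. Shifts and turns lie within -1 to 1; 1 stands for 15 cm of shift or 180 degrees of turn. Its arguments: {"type":"object","properties":{"moves":{"type":"array","items":{"type":"object","properties":{"translation":{"type":"array","items":{"type":"number"}},"rot":{"type":"array","items":{"type":"number"}}}}},"hand":{"type":"number"},"squeeze":{"type":"number"}},"required":["moves"]}

```bash
mkdir -p pics
cat > h.py <<'E'
import numpy as np, cv2
from cell import *
def K(c):
    p=camera_params(c); f=192/np.tan(np.radians(p["fovy"]/2))
    return np.array([[f,0,p["cx"]],[0,f,p["cy"]],[0,0,1.]]),np.array(p["dist"],float),np.array(p["world_from_camera"])
def ray(c,rc):
    k,d,T=K(c); u=cv2.undistortPoints(np.array([[[rc[1],rc[0]]]],float),k,d)[0,0]
    v=T[:3,:3]@np.array([u[0],u[1],1]); return T[:3,3],v/np.linalg.norm(v)
def atz(c,rc,z):
    o,v=ray(c,rc); return o+v*(z-o[2])/v[2]
def tri(r1,r2):
    A=np.zeros((3,3));b=np.zeros(3)
    for o,v in(r1,r2):
        P=np.eye(3)-np.outer(v,v);A+=P;b+=P@o
    x=np.linalg.solve(A,b); return x,[np.linalg.norm(np.cross(x-o,v)) for o,v in(r1,r2)]
E
python3 - <<'E'
from h import *
np.set_printoptions(precision=1,suppress=True)
ims=[]
for c in("scene","top"):
    im=snapshot(c); cv2.imwrite(f"pics/{c}0.png",im[:,:,::-1])
    print(c,K(c)[2])
    for q in("tin_a","unit_drawer0_handle","drawer_floor","bottle","bur_stand","cure_lamp"):
        for r in pinpoint(c,q)[:4]:
            z={"unit_drawer0_handle":67,"drawer_floor":22}.get(q,0)
            print(q,round(r["p"],2),np.array(r["point"]),atz(c,r["point"],z))
print(get_state())
E
```

```text
scene [[   0.8    0.4   -0.5 1218. ]
 [   0.7   -0.5    0.6 -819.8]
 [   0.    -0.7   -0.7  976.7]
 [   0.     0.     0.     1. ]]
tin_a 0.85 [204.9 206.8] [ 435.2 -148.6   -0. ]
tin_a 0.71 [255.2 228.8] [ 614.6 -245.8    0. ]
tin_a 0.68 [235.1 174.1] [ 451.8 -291.8    0. ]
unit_drawer0_handle 0.95 [147.6 314.8] [560.  203.7  67. ]
bottle 0.67 [237.9 319.6] [759.8 -41.1   0. ]
bur_stand 0.7 [272.7 281. ] [ 755. -202.   -0.]
cure_lamp 0.74 [301.3 171.8] [ 610.5 -444.3    0. ]
top [[  -0.    -1.     0.1  537.1]
 [  -1.     0.     0.   -94.4]
 [  -0.    -0.1   -1.  1026.3]
 [   0.     0.     0.     1. ]]
tin_a 0.92 [265.1 288.3] [ 432.2 -144.3    0. ]
tin_a 0.86 [199.5 326.3] [ 602.3 -245.7    0. ]
tin_a 0.73 [179.  137.5] [660.6 253.9   0. ]
tin_a 0.65 [257.5 346.4] [ 450.8 -295.5    0. ]
unit_drawer0_handle 0.6 [217.1 148.2] [557.8 202.9  67. ]
unit_drawer0_handle 0.27 [200.8 328.9] [ 594.8 -242.1   67. ]
drawer_floor 0.82 [182.2 138.2] [649.6 244.4  22. ]
bottle 0.97 [139.9 245.6] [762.6 -34.4   0. ]
bottle 0.27 [199.  331.1] [ 603.5 -258.3    0. ]
bur_stand 0.6 [143.9 309. ] [ 750.3 -202.6    0. ]
bur_stand 0.53 [213.8 150.6] [567.9 217.4   0. ]
cure_lamp 0.61 [200.1 403.7] [ 599.1 -449.2    0. ]
{'time_s': 0.7, 'joint_positions': array([-76.4,  18. ,  -2.7,  69.3,   0. ,  90. ]), 'joint_velocities': array([ 0. ,  0.1,  0. , -0. , -0. , -0. ]), 'joint_efforts': array([ -0. , -53.9,  34. ,   0. ,   0. ,   0. ]), 'tcp_pos': array([ 140.8, -583.3,  231.3]), 'ee_rot': array([180. ,  -0. ,  13.6]), 'force': array([-1.2, -0.9, -0.1]), 'moment': array([-0., -0.,  0.]), 'grip_force': 0.0, 'width': 85.52854667719433}
```

```bash
cd pics; python3 -c "
import cv2,numpy as np
a=np.vstack([cv2.imread('scene0.png'),cv2.imread('top0.png')]);cv2.imwrite('both0.png',cv2.resize(a,(400,600),interpolation=3))"
```

```text
(no output)
```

View pics/scene0.png

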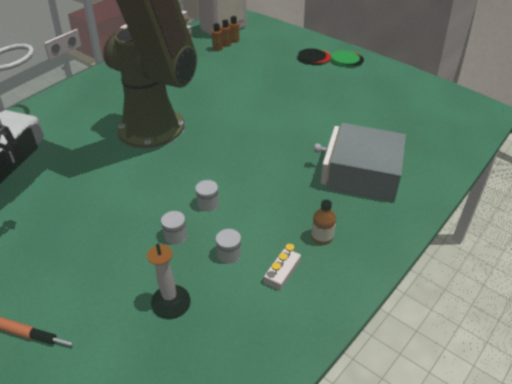

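View pics/top0.png

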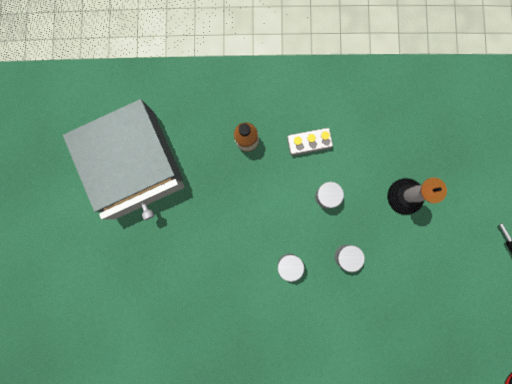

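The views agree: three tins at about (268,291), (195,330) and (259,351) as row, col in the top picture, with the knob at (213,147) and the white drawer front running from (215,103) to (183,178). Next I refine the tins, knob and drawer direction.

```bash
cat >> h.py <<'E'
def proj(c,P):
    k,d,T=K(c); W=np.linalg.inv(T)
    return cv2.projectPoints(np.asarray(P,float),cv2.Rodrigues(W[:3,:3])[0],W[:3,3],k,d)[0][:,0]
def cyl(p,r=31.5,h=66):
    a=np.linspace(0,2*np.pi,40); c=np.c_[p[0]+r*np.cos(a),p[1]+r*np.sin(a)]
    return np.vstack([np.c_[c,0*a+p[2]],np.c_[c,0*a+p[2]+h]])
def cen(c,P):
    m=cv2.moments(cv2.convexHull(proj(c,P).astype(np.float32))); return np.array([m["m10"]/m["m00"],m["m01"]/m["m00"]])
E
python3 - <<'E'
from h import *
from scipy.optimize import least_squares
np.set_printoptions(precision=1,suppress=True)
R={}
for c in("scene","top"):
    snapshot(c)
    R[c]=[(r["p"],r["region"],np.argwhere(r["region"]).mean(0)[::-1]) for r in regions_of(c,"tin_a")]
    print(c,[(round(p,2),m.sum(),q) for p,m,q in R[c]])
for g in((434,-146),(603,-246),(451,-294)):
    o={c:min(R[c],key=lambda r:np.linalg.norm(r[2]-cen(c,cyl((*g,0)))))[2] for c in R}
    s=least_squares(lambda p:np.r_[cen("scene",cyl(p))-o["scene"],cen("top",cyl(p))-o["top"]],(*g,0))
    print("tin",s.x,s.fun)
kp={}
for c in("scene","top"):
    kp[c]=pinpoint(c,"unit_drawer0_handle")[0]["point"]
print("knob",tri(ray("scene",kp["scene"]),ray("top",kp["top"])))
for c in("scene","top"):
  for q in("unit_drawer0","unit_drawer0_handle"):
    for r in regions_of(c,q)[:2]:
        m=r["region"].astype(np.uint8); b=cv2.minAreaRect(np.argwhere(m)[:,::-1].astype(np.float32)); print(c,q,round(r["p"],2),m.sum(),b)
im=cv2.imread("pics/top0.png"); w=(im.min(2)>190).astype(np.uint8); w[:, 185:]=0; w[:160]=0; w[230:]=0
n,l,s,_=cv2.connectedComponentsWithStats(w); i=1+s[1:,4].argmax()
b=cv2.boxPoints(cv2.minAreaRect(np.argwhere(l==i)[:,::-1].astype(np.float32)));print(s[i],b)
for q in b: print(atz("top",q[::-1],94))
E
```

```text
scene [(0.75, np.int64(644), array([207.1, 194.7])), (0.65, np.int64(729), array([228.1, 245.4]))]
top [(0.9, np.int64(600), array([349.2, 257. ])), (0.79, np.int64(589), array([329.1, 195.5])), (0.75, np.int64(539), array([290.8, 267.1]))]
tin [ 433.7 -146.3    0. ] [-1.   1.1 -0.8 -0.7]
tin [ 610.6 -244.8    0. ] [-0.8  0.4 -0.8 -0.3]
tin [ 478.3 -280.8    0. ] [-25.   34.3  -5.7  -9.1]
knob (array([555.3, 213.1,  54.4]), [np.float64(2.7257389092807482), np.float64(2.725738909280803)])
scene unit_drawer0 0.73 454 ((323.01177978515625, 152.94705200195312), (20.174531936645508, 58.6796875), 12.528807640075684)
scene unit_drawer0_handle 0.64 533 ((323.2813415527344, 153.48912048339844), (20.827754974365234, 59.84280776977539), 11.821488380432129)
top unit_drawer0 0.84 1279 ((143.94752502441406, 204.9793243408203), (28.708282470703125, 88.35771179199219), 66.50143432617188)
top unit_drawer0 0.46 861 ((309.3487548828125, 141.96096801757812), (21.302125930786133, 42.1851921081543), 77.90524291992188)
top unit_drawer0_handle 0.59 1200 ((143.91778564453125, 205.21917724609375), (27.14547348022461, 87.06413269042969), 65.55604553222656)
[100 179  77  40 508] [[ 98.6 213. ]
 [174.3 178.4]
 [176.9 184. ]
 [101.2 218.6]]
[567.8 315.9  94. ]
[650.  132.2  94. ]
[636.3 125.8  94. ]
[554.2 309.3  94. ]
```

Run:
```python
from h import *
from scipy.optimize import minimize
np.set_printoptions(precision=1,suppress=True)
R={}
for c in("scene","top"):
    snapshot(c); R[c]=[]
    for q in("tin_a","tin_b","tin_c"):
        R[c]+=[np.argwhere(r["region"]).mean(0)[::-1] for r in regions_of(c,q)]
for g in((434,-146),(608,-246),(451,-294)):
    o={}
    for c in R:
        n=[q for q in R[c] if np.linalg.norm(q-cen(c,cyl((*g,0))))<9]; print(c,len(n)); 
        if n:o[c]=np.mean(n,0)
    s=minimize(lambda p:sum(np.sum((cen(c,cyl(p))-o[c])**2) for c in o)+(0 if len(o)>1 else p[2]**2),(*g,3),method="Nelder-Mead")
    print("tin",s.x,s.fun)
a=cv2.resize(cv2.imread("pics/scene0.png")[115:205,295:410],None,fx=4.3,fy=4.3,interpolation=2)[:,:400]
b=cv2.resize(cv2.imread("pics/top0.png")[165:230,95:190],None,fx=4.2,fy=4.2,interpolation=2)[:,:400]
h=max(len(a),len(b)); cv2.imwrite("pics/c1.png",np.hstack([cv2.copyMakeBorder(x,0,h-len(x),0,0,0) for x in(a,b)]))
for P in((558,203,67),(563,203,67)): print(P,proj("scene",[P]),proj("top",[P]))
```

```text
scene 3
top 3
tin [ 433.9 -146.4    4.2] 0.7742749900863461
scene 3
top 3
tin [ 611.8 -244.9    1.1] 1.2668767764358373
scene 3
top 3
tin [ 456.5 -293.     2.6] 0.7113700582326523
(558, 203, 67) [[314.1 147.4]] [[148.2 217. ]]
(563, 203, 67) [[315.5 148.1]] [[148.2 215. ]]
```

View pics/c1.png

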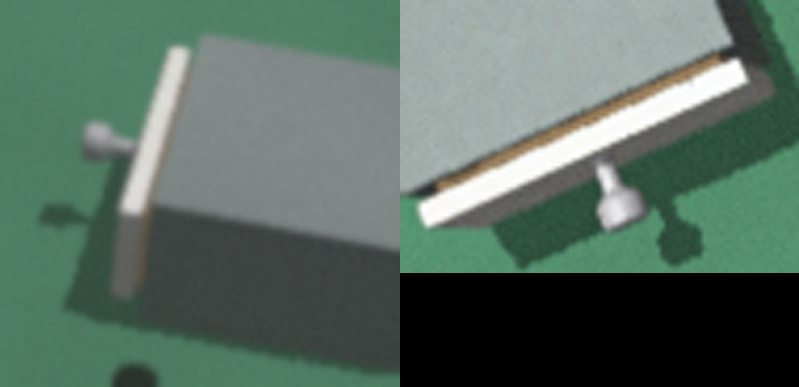

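step_arm(
  moves=[
    {"translation": [0.4, -0.44, 0], "rot": [0, 0, 0]},
    {"translation": [0.8, -0.89, 0], "rot": [0, 0, 0]},
    {"translation": [0.8, -0.89, 0], "rot": [0, 0, 0]},
    {"translation": [0.8, -0.89, 0], "rot": [0, 0, 0]},
  ],
  hand=0,
  squeeze=40,
)

```text
time_s: 2.1
tcp_pos: [227.2, -422.4, 231.6]
ee_rot: [-180.0, -0.0, 13.8]
force: [0.2, -0.1, 0.5]
width: 85.4
grip_force: 0.0
```

step_arm(
  moves=[
    {"translation": [0.4, -0.44, 0], "rot": [0, 0, 0]},
    {"translation": [0.8, -0.89, 0], "rot": [0, 0, 0]},
    {"translation": [0.8, -0.89, 0], "rot": [0, 0, 0]},
    {"translation": [0.8, -0.89, 0], "rot": [0, 0, 0]},
  ],
)

```text
time_s: 2.6
tcp_pos: [312.8, -265.5, 231.6]
ee_rot: [180.0, -0.0, 13.9]
force: [-0.5, -0.5, -0.3]
width: 85.3
grip_force: 0.0
```

step_arm(
  moves=[
    {"translation": [0.4, -0.44, 0], "rot": [0, 0, 0]},
    {"translation": [0.8, -0.89, 0], "rot": [0, 0, 0]},
    {"translation": [0.8, -0.89, 0], "rot": [0, 0, 0]},
    {"translation": [0.8, -0.89, 0], "rot": [0, 0, 0]},
  ],
)

```text
time_s: 3.1
tcp_pos: [398.5, -108.1, 231.5]
ee_rot: [180.0, -0.0, 13.8]
force: [-0.4, -0.1, 0.2]
width: 85.3
grip_force: 0.0
```

step_arm(
  moves=[
    {"translation": [0.4, -0.44, 0], "rot": [0, 0, 0]},
    {"translation": [0.78, -0.88, 0], "rot": [0, 0, 0]},
    {"translation": [0.78, -0.88, 0], "rot": [0, 0, 0]},
    {"translation": [0.78, -0.88, 0], "rot": [0, 0, 0]},
  ],
)

```text
time_s: 3.6
tcp_pos: [481.4, 46.7, 231.0]
ee_rot: [180.0, -0.0, 13.7]
force: [-0.8, 0.2, 0.1]
width: 85.4
grip_force: 0.0
```

step_arm(
  moves=[
    {"translation": [0.4, -0.44, 0], "rot": [0, 0, 0]},
    {"translation": [0.78, -0.88, 0.2], "rot": [0, 0, -0.058]},
    {"translation": [0.78, -0.88, 0.4], "rot": [0, 0, -0.058]},
    {"translation": [0.78, -0.88, 0.6], "rot": [0, 0, -0.058]},
    {"translation": [0.78, -0.88, 0.6], "rot": [0, 0, -0.058]},
    {"translation": [0.78, -0.88, 0.6], "rot": [0, 0, -0.058]},
  ],
)

```text
time_s: 4.35
tcp_pos: [563.1, 200.0, 142.5]
ee_rot: [180.0, -0.0, 23.9]
force: [0.9, 0.0, 0.3]
width: 85.3
grip_force: 0.0
```

Run:
```python
from h import *
np.set_printoptions(precision=1,suppress=True)
s=get_state();print(s["tcp_pos"],s["ee_rot"])
a=cv2.resize(snapshot("scene")[60:210,250:410,::-1],(400,375),interpolation=2)
b=cv2.resize(snapshot("top")[150:270,80:208,::-1],(400,375),interpolation=2)
cv2.imwrite("pics/c2.png",np.hstack([a,b]))
```

```text
[563.1 200.  142.5] [180.   -0.   23.9]
```

View pics/c2.png

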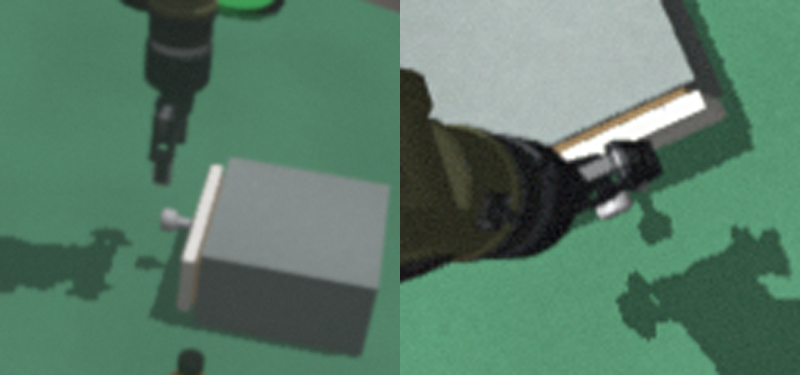

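The gripper hangs above the knob in both views, correctly aligned. Descend and pinch.

step_arm(
  moves=[
    {"translation": [0.02, -0.02, 0.2], "rot": [0, 0, 0]},
    {"translation": [0.02, -0.02, 0.4], "rot": [0, 0, 0]},
    {"translation": [0.02, -0.02, 0.55], "rot": [0, 0, 0]},
    {"translation": [0.02, -0.02, 0.63], "rot": [0, 0, 0]},
    {"translation": [0.02, -0.02, 0.63], "rot": [0, 0, 0]},
  ],
)

```text
time_s: 5.08
tcp_pos: [563.9, 205.6, 47.2]
ee_rot: [180.0, -0.0, 24.0]
force: [0.4, 0.0, 0.2]
width: 85.6
grip_force: 0.0
```

step_arm(
  moves=[
    {"translation": [0, 0, 0], "rot": [0, 0, 0]},
    {"translation": [0, 0, 0], "rot": [0, 0, 0]},
    {"translation": [0, 0, 0], "rot": [0, 0, 0]},
    {"translation": [0, 0, 0], "rot": [0, 0, 0]},
    {"translation": [0, 0, 0], "rot": [0, 0, 0]},
    {"translation": [0, 0, 0], "rot": [0, 0, 0]},
  ],
  hand=1,
  squeeze=40,
)

```text
time_s: 5.82
tcp_pos: [564.6, 205.7, 47.6]
ee_rot: [179.9, -0.1, 24.0]
force: [-0.4, -2.2, 6.3]
width: 26.3
grip_force: 39.3
```

step_arm(
  moves=[
    {"translation": [-0.1, 0, 0], "rot": [0, 0, 0]},
    {"translation": [-0.25, 0, 0], "rot": [0, 0, 0]},
    {"translation": [-0.4, 0, 0], "rot": [0, 0, 0]},
    {"translation": [-0.55, 0, 0], "rot": [0, 0, 0]},
    {"translation": [-0.7, 0, 0], "rot": [0, 0, 0]},
    {"translation": [-0.8, 0, 0], "rot": [0, 0, 0]},
    {"translation": [-0.88, 0, 0], "rot": [0, 0, 0]},
    {"translation": [-0.92, 0, 0], "rot": [0, 0, 0]},
    {"translation": [-0.92, 0, 0], "rot": [0, 0, 0]},
  ],
)

```text
time_s: 6.95
tcp_pos: [438.2, 149.2, 47.5]
ee_rot: [179.9, -0.1, 24.0]
force: [1.2, -4.4, 7.8]
width: 25.9
grip_force: 41.4
```

step_arm(
  moves=[
    {"translation": [-0.02, 0, 0], "rot": [0, 0, 0]},
    {"translation": [-0.04, 0, 0], "rot": [0, 0, 0]},
    {"translation": [-0.06, 0, 0], "rot": [0, 0, 0]},
    {"translation": [-0.08, 0, 0], "rot": [0, 0, 0]},
    {"translation": [-0.08, 0, 0], "rot": [0, 0, 0]},
  ],
)

```text
time_s: 7.58
tcp_pos: [433.8, 147.2, 47.8]
ee_rot: [179.9, -0.7, 24.0]
force: [20.5, 4.3, -17.6]
width: 26.0
grip_force: 41.5
```

step_arm(
  moves=[
    {"translation": [0.02, 0, 0], "rot": [0, 0, 0]},
    {"translation": [0.04, 0, 0], "rot": [0, 0, 0]},
    {"translation": [0.04, 0, 0], "rot": [0, 0, 0]},
  ],
)

```text
time_s: 7.95
tcp_pos: [434.0, 147.3, 47.5]
ee_rot: [179.9, -0.1, 24.0]
force: [3.0, -4.2, 6.8]
width: 25.8
grip_force: 43.5
```

step_arm(
  moves=[
    {"translation": [0, 0, 0], "rot": [0, 0, 0]},
    {"translation": [0, 0, 0], "rot": [0, 0, 0]},
    {"translation": [0, 0, 0], "rot": [0, 0, 0]},
    {"translation": [0, 0, 0], "rot": [0, 0, 0]},
    {"translation": [0, 0, 0], "rot": [0, 0, 0]},
    {"translation": [0, 0, 0], "rot": [0, 0, 0]},
  ],
  hand=0,
)

```text
time_s: 8.7
tcp_pos: [432.2, 147.4, 46.8]
ee_rot: [-180.0, 0.0, 24.0]
force: [-0.2, 0.0, -0.0]
width: 85.2
grip_force: 0.0
```

step_arm(
  moves=[
    {"translation": [0, 0, -0.2], "rot": [0, 0, 0]},
    {"translation": [0, 0, -0.5], "rot": [0, 0, 0]},
    {"translation": [0, 0, -0.8], "rot": [0, 0, 0]},
    {"translation": [0, 0, -1], "rot": [0, 0, 0]},
    {"translation": [0, 0, -1], "rot": [0, 0, 0]},
  ],
)

```text
time_s: 9.32
tcp_pos: [434.1, 148.0, 199.2]
ee_rot: [180.0, -0.3, 24.0]
force: [0.0, 0.3, -0.5]
width: 85.4
grip_force: 0.0
```

step_arm(
  moves=[
    {"translation": [-0.2, 0.45, 0], "rot": [0, 0, 0]},
    {"translation": [-0.4, 0.9, 0], "rot": [0, 0, 0]},
    {"translation": [-0.4, 0.9, 0], "rot": [0, 0, 0]},
  ],
)

```text
time_s: 9.7
tcp_pos: [431.2, -2.8, 195.5]
ee_rot: [-180.0, 0.1, 23.8]
force: [0.2, -0.1, -0.2]
width: 85.0
grip_force: 0.0
```

step_arm(
  moves=[
    {"translation": [-0.2, 0.45, 0.2], "rot": [0, 0, 0]},
    {"translation": [-0.4, 0.9, 0.4], "rot": [0, 0, 0]},
    {"translation": [-0.4, 0.9, 0.6], "rot": [0, 0, 0]},
    {"translation": [-0.4, 0.9, 0.6], "rot": [0, 0, 0]},
    {"translation": [-0.4, 0.9, 0.6], "rot": [0, 0, 0]},
  ],
)

```text
time_s: 10.32
tcp_pos: [431.9, -147.5, 106.4]
ee_rot: [-179.9, 0.0, 24.0]
force: [0.1, 0.3, 1.2]
width: 85.3
grip_force: 0.0
```

Run:
```python
from h import *
np.set_printoptions(precision=1,suppress=True)
s=get_state();print(s["tcp_pos"],s["ee_rot"])
a=cv2.resize(snapshot("scene")[50:270,140:420,::-1],(400,314),interpolation=2)
b=cv2.resize(snapshot("top")[120:310,80:380,::-1],(400,253),interpolation=2)
cv2.imwrite("pics/c3.png",np.hstack([a,cv2.copyMakeBorder(b,0,61,0,0,0)]))
```

```text
[ 431.9 -147.5  106.4] [-179.9    0.    24. ]
```

View pics/c3.png

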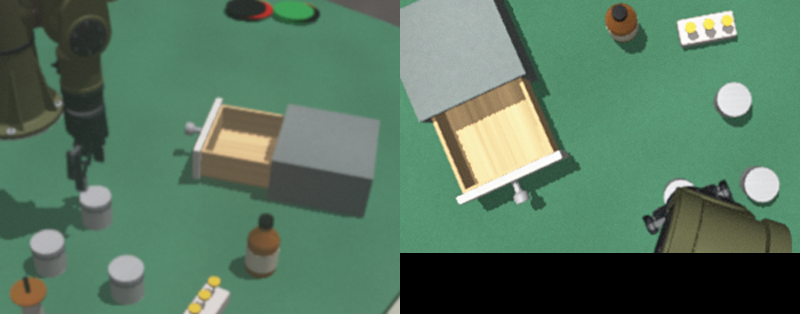

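The drawer is fully out, and the gripper is straddling the tin at about (190,680) in the right pane. Descend, grip and lift a little to weigh it.

step_arm(
  moves=[
    {"translation": [0.01, 0, 0.2], "rot": [0, 0, 0]},
    {"translation": [0.01, 0, 0.4], "rot": [0, 0, 0]},
    {"translation": [0.01, 0, 0.55], "rot": [0, 0, 0]},
    {"translation": [0.01, 0, 0.61], "rot": [0, 0, 0]},
    {"translation": [0.01, 0, 0.61], "rot": [0, 0, 0]},
  ],
)

```text
time_s: 11.05
tcp_pos: [434.3, -147.0, 15.7]
ee_rot: [180.0, -0.0, 24.1]
force: [0.2, 0.8, -0.3]
width: 85.5
grip_force: 0.0
```

step_arm(
  moves=[
    {"translation": [0, 0, 0], "rot": [0, 0, 0]},
    {"translation": [0, 0, 0], "rot": [0, 0, 0]},
    {"translation": [0, 0, 0], "rot": [0, 0, 0]},
    {"translation": [0, 0, 0], "rot": [0, 0, 0]},
    {"translation": [0, 0, 0], "rot": [0, 0, 0]},
  ],
  hand=1,
  squeeze=40,
)

```text
time_s: 11.68
tcp_pos: [434.8, -147.3, 16.6]
ee_rot: [180.0, -0.1, 24.0]
force: [-1.5, 2.3, 6.3]
width: 61.2
grip_force: 42.7
```

step_arm(
  moves=[
    {"translation": [0, 0, -0.05], "rot": [0, 0, 0]},
    {"translation": [0, 0, -0.1], "rot": [0, 0, 0]},
    {"translation": [0, 0, -0.13], "rot": [0, 0, 0]},
    {"translation": [0, 0, -0.13], "rot": [0, 0, 0]},
    {"translation": [0, 0, -0.13], "rot": [0, 0, 0]},
    {"translation": [0, 0, -0.13], "rot": [0, 0, 0]},
  ],
)

```text
time_s: 12.42
tcp_pos: [433.6, -147.3, 34.5]
ee_rot: [-180.0, 0.0, 24.0]
force: [-0.1, 0.0, -2.3]
width: 60.7
grip_force: 43.9
```

2.3 N: light. Set it back and go to the next tin.

step_arm(
  moves=[
    {"translation": [0, 0, 0.05], "rot": [0, 0, 0]},
    {"translation": [0, 0, 0.09], "rot": [0, 0, 0]},
    {"translation": [0, 0, 0.11], "rot": [0, 0, 0]},
    {"translation": [0, 0, 0.12], "rot": [0, 0, 0]},
    {"translation": [0, 0, 0.125], "rot": [0, 0, 0]},
    {"translation": [0, 0, 0.125], "rot": [0, 0, 0]},
  ],
)

```text
time_s: 13.18
tcp_pos: [433.4, -147.3, 16.6]
ee_rot: [-180.0, 0.0, 24.0]
force: [-4.1, 1.4, 7.4]
width: 60.8
grip_force: 44.7
```

step_arm(
  moves=[
    {"translation": [0, 0, 0], "rot": [0, 0, 0]},
    {"translation": [0, 0, 0], "rot": [0, 0, 0]},
    {"translation": [0, 0, 0], "rot": [0, 0, 0]},
    {"translation": [0, 0, 0], "rot": [0, 0, 0]},
    {"translation": [0, 0, 0], "rot": [0, 0, 0]},
  ],
  hand=0,
)

```text
time_s: 13.8
tcp_pos: [433.9, -147.4, 16.0]
ee_rot: [-180.0, 0.0, 24.0]
force: [0.8, -0.4, -0.3]
width: 85.8
grip_force: 0.0
```

step_arm(
  moves=[
    {"translation": [0, 0, -0.1], "rot": [0, 0, 0]},
    {"translation": [0, 0, -0.4], "rot": [0, 0, 0]},
    {"translation": [0, 0, -0.67], "rot": [0, 0, 0]},
    {"translation": [0, 0, -0.67], "rot": [0, 0, 0]},
  ],
)

```text
time_s: 14.3
tcp_pos: [436.8, -148.4, 120.6]
ee_rot: [179.7, -0.3, 24.0]
force: [0.0, -0.4, -1.0]
width: 85.4
grip_force: 0.0
```

step_arm(
  moves=[
    {"translation": [-0.13, 0.47, 0], "rot": [0, 0, 0]},
    {"translation": [-0.26, 0.95, 0], "rot": [0, 0, 0]},
    {"translation": [-0.26, 0.95, 0], "rot": [0, 0, 0]},
    {"translation": [-0.26, 0.95, 0], "rot": [0, 0, 0]},
    {"translation": [-0.26, 0.95, 0], "rot": [0, 0, 0]},
  ],
)

```text
time_s: 14.92
tcp_pos: [455.4, -292.0, 116.0]
ee_rot: [-179.9, 0.0, 24.0]
force: [-0.3, -0.0, -0.2]
width: 85.5
grip_force: 0.0
```

step_arm(
  moves=[
    {"translation": [0, 0, 0.2], "rot": [0, 0, 0]},
    {"translation": [0, 0, 0.4], "rot": [0, 0, 0]},
    {"translation": [0, 0, 0.6], "rot": [0, 0, 0]},
    {"translation": [0, 0, 0.67], "rot": [0, 0, 0]},
    {"translation": [0, 0, 0.67], "rot": [0, 0, 0]},
  ],
)

```text
time_s: 15.55
tcp_pos: [455.8, -292.3, 15.9]
ee_rot: [-179.9, 0.0, 24.1]
force: [-0.4, -0.6, -0.3]
width: 85.7
grip_force: 0.0
```

step_arm(
  moves=[
    {"translation": [0, 0, 0], "rot": [0, 0, 0]},
    {"translation": [0, 0, 0], "rot": [0, 0, 0]},
    {"translation": [0, 0, 0], "rot": [0, 0, 0]},
    {"translation": [0, 0, 0], "rot": [0, 0, 0]},
    {"translation": [0, 0, 0], "rot": [0, 0, 0]},
  ],
  hand=1,
)

```text
time_s: 16.18
tcp_pos: [457.2, -293.8, 17.6]
ee_rot: [179.9, -0.1, 24.0]
force: [-0.5, 2.8, 5.8]
width: 60.9
grip_force: 43.2
```

step_arm(
  moves=[
    {"translation": [0, 0, -0.05], "rot": [0, 0, 0]},
    {"translation": [0, 0, -0.1], "rot": [0, 0, 0]},
    {"translation": [0, 0, -0.13], "rot": [0, 0, 0]},
    {"translation": [0, 0, -0.13], "rot": [0, 0, 0]},
    {"translation": [0, 0, -0.13], "rot": [0, 0, 0]},
    {"translation": [0, 0, -0.13], "rot": [0, 0, 0]},
  ],
)

```text
time_s: 16.92
tcp_pos: [456.0, -293.3, 35.3]
ee_rot: [-180.0, 0.0, 24.0]
force: [-0.0, 0.3, -2.4]
width: 61.1
grip_force: 43.9
```

Also light, so the third tin must be the heavy one. Set this one down and go there.

step_arm(
  moves=[
    {"translation": [0, 0, 0.05], "rot": [0, 0, 0]},
    {"translation": [0, 0, 0.09], "rot": [0, 0, 0]},
    {"translation": [0, 0, 0.11], "rot": [0, 0, 0]},
    {"translation": [0, 0, 0.12], "rot": [0, 0, 0]},
    {"translation": [0, 0, 0.125], "rot": [0, 0, 0]},
    {"translation": [0, 0, 0.125], "rot": [0, 0, 0]},
  ],
)

```text
time_s: 17.68
tcp_pos: [455.8, -293.2, 17.7]
ee_rot: [-180.0, 0.0, 24.0]
force: [-4.5, 1.6, 9.4]
width: 60.8
grip_force: 44.7
```

step_arm(
  moves=[
    {"translation": [0, 0, 0], "rot": [0, 0, 0]},
    {"translation": [0, 0, 0], "rot": [0, 0, 0]},
    {"translation": [0, 0, 0], "rot": [0, 0, 0]},
    {"translation": [0, 0, 0], "rot": [0, 0, 0]},
    {"translation": [0, 0, 0], "rot": [0, 0, 0]},
  ],
  hand=0,
)

```text
time_s: 18.3
tcp_pos: [456.2, -293.5, 16.7]
ee_rot: [-180.0, 0.0, 24.0]
force: [0.0, -0.2, -1.0]
width: 85.4
grip_force: 0.0
```

step_arm(
  moves=[
    {"translation": [0, 0, -0.1], "rot": [0, 0, 0]},
    {"translation": [0, 0, -0.4], "rot": [0, 0, 0]},
    {"translation": [0, 0, -0.67], "rot": [0, 0, 0]},
    {"translation": [0, 0, -0.67], "rot": [0, 0, 0]},
    {"translation": [0.2, 0, -0.67], "rot": [0, 0, 0]},
  ],
)

```text
time_s: 18.92
tcp_pos: [482.9, -281.8, 118.3]
ee_rot: [180.0, -0.0, 23.9]
force: [1.6, -0.5, 0.1]
width: 85.5
grip_force: 0.0
```

step_arm(
  moves=[
    {"translation": [0.4, 0.07, 0], "rot": [0, 0, 0]},
    {"translation": [0.7, 0.13, 0], "rot": [0, 0, 0]},
    {"translation": [0.88, 0.13, 0], "rot": [0, 0, 0]},
    {"translation": [0.88, 0.13, 0], "rot": [0, 0, 0]},
    {"translation": [0.88, 0.13, 0], "rot": [0, 0, 0]},
  ],
)

```text
time_s: 19.55
tcp_pos: [611.1, -245.3, 116.8]
ee_rot: [-179.9, 0.1, 24.0]
force: [-0.8, 0.5, -0.8]
width: 86.1
grip_force: 0.0
```

Run:
```python
from h import *
np.set_printoptions(precision=1,suppress=True)
s=get_state();print(s["tcp_pos"],s["ee_rot"])
a=cv2.resize(snapshot("scene")[100:300,120:320,::-1],(400,400),interpolation=2)
b=cv2.resize(snapshot("top")[120:310,220:410,::-1],(400,400),interpolation=2)
cv2.imwrite("pics/c4.png",np.hstack([a,b]))
```

```text
[ 611.1 -245.3  116.8] [-179.9    0.1   24. ]
```

View pics/c4.png

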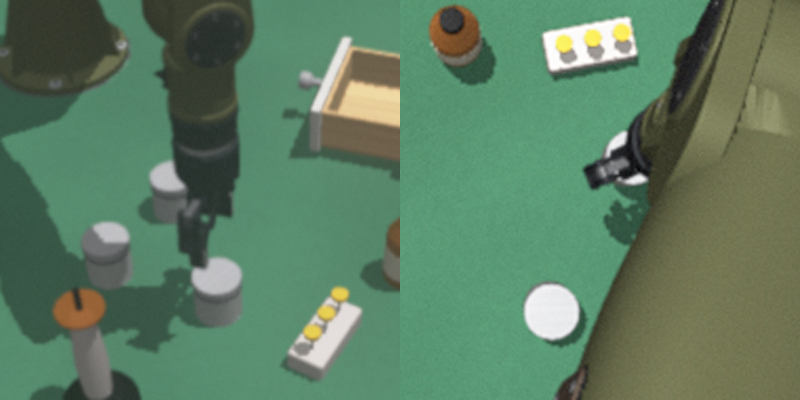

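The two light tins stand upright, and the gripper is over the third. Descend, grip and lift.

step_arm(
  moves=[
    {"translation": [0, 0, 0.2], "rot": [0, 0, 0]},
    {"translation": [0, 0, 0.4], "rot": [0, 0, 0]},
    {"translation": [0, 0, 0.6], "rot": [0, 0, 0]},
    {"translation": [0, 0, 0.67], "rot": [0, 0, 0]},
    {"translation": [0, 0, 0.67], "rot": [0, 0, 0]},
  ],
)

```text
time_s: 20.27
tcp_pos: [611.3, -245.6, 16.6]
ee_rot: [-180.0, 0.0, 24.0]
force: [0.2, -1.1, 0.7]
width: 85.3
grip_force: 0.0
```

step_arm(
  moves=[
    {"translation": [0, 0, 0], "rot": [0, 0, 0]},
    {"translation": [0, 0, 0], "rot": [0, 0, 0]},
    {"translation": [0, 0, 0], "rot": [0, 0, 0]},
    {"translation": [0, 0, 0], "rot": [0, 0, 0]},
    {"translation": [0, 0, 0], "rot": [0, 0, 0]},
  ],
  hand=1,
  squeeze=60,
)

```text
time_s: 20.9
tcp_pos: [613.2, -245.5, 18.8]
ee_rot: [179.9, -0.1, 24.0]
force: [-1.9, 1.1, 5.3]
width: 60.6
grip_force: 66.6
```

step_arm(
  moves=[
    {"translation": [0, 0, -0.05], "rot": [0, 0, 0]},
    {"translation": [0, 0, -0.1], "rot": [0, 0, 0]},
    {"translation": [0, 0, -0.13], "rot": [0, 0, 0]},
    {"translation": [0, 0, -0.13], "rot": [0, 0, 0]},
    {"translation": [0, 0, -0.13], "rot": [0, 0, 0]},
    {"translation": [0, 0, -0.13], "rot": [0, 0, 0]},
  ],
)

```text
time_s: 21.65
tcp_pos: [611.8, -245.3, 35.9]
ee_rot: [-180.0, 0.0, 24.0]
force: [-0.1, 0.8, -6.5]
width: 60.7
grip_force: 66.6
```

Run:
```python
from h import *
np.set_printoptions(precision=1,suppress=True)
# drawer: look-based estimate of floor point
r={}
for c in("scene","top"):
    snapshot(c)
    for q,z in(("drawer_floor",22),("unit_drawer0_handle",67)):
        for p in pinpoint(c,q)[:1]:
            r[c,q]=p["point"]; print(c,q,round(p["p"],2),atz(c,p["point"],z))
for q in("drawer_floor","unit_drawer0_handle"): 
    if ("scene",q) in r and ("top",q) in r: print(q,tri(ray("scene",r["scene",q]),ray("top",r["top",q])))
b=cv2.resize(snapshot("top")[150:280,70:205,::-1],None,fx=4.4,fy=4.4,interpolation=2)
cv2.imwrite("pics/c5.png",b)
```

```text
scene drawer_floor 0.64 [519.7 193.8  22. ]
scene unit_drawer0_handle 0.97 [425.7 150.   67. ]
top drawer_floor 0.57 [527.7 189.9  22. ]
top unit_drawer0_handle 0.68 [432.2 150.4  67. ]
drawer_floor (array([526.6, 186.5,  30.2]), [np.float64(1.6153709455467284), np.float64(1.615370945546678)])
unit_drawer0_handle (array([430.8, 147.7,  71. ]), [np.float64(2.4818878181832593), np.float64(2.4818878181833406)])
```

View pics/c5.png

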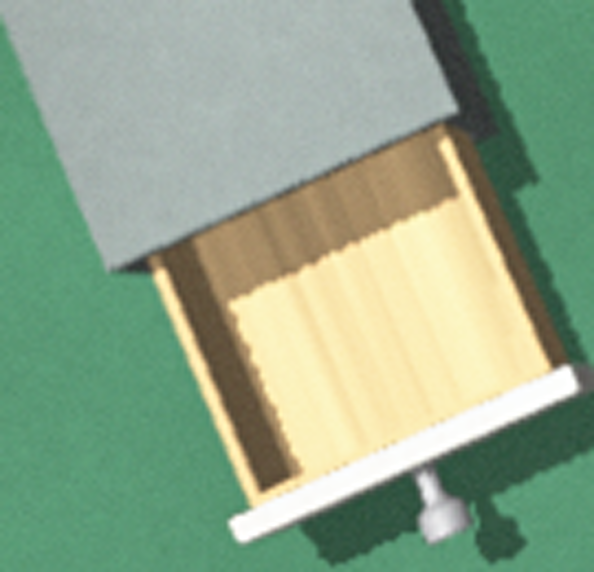

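6.5 N confirms the heavy tin. In the picture the drawer is fully out with its floor clear; the floor point works out at about (522,188). Lift and carry.

step_arm(
  moves=[
    {"translation": [0, 0, -0.15], "rot": [0, 0, 0]},
    {"translation": [0, 0, -0.4], "rot": [0, 0, 0]},
    {"translation": [0, 0, -0.65], "rot": [0, 0, 0]},
    {"translation": [0, 0, -0.83], "rot": [0, 0, 0]},
    {"translation": [0, 0, -0.83], "rot": [0, 0, 0]},
  ],
)

```text
time_s: 22.62
tcp_pos: [614.0, -246.1, 163.5]
ee_rot: [179.8, -0.2, 24.0]
force: [0.2, 0.1, -6.2]
width: 60.5
grip_force: 67.6
```

step_arm(
  moves=[
    {"translation": [0.03, -0.15, 0], "rot": [0, 0, 0]},
    {"translation": [0.08, -0.4, 0], "rot": [0, 0, 0]},
    {"translation": [0.14, -0.65, 0], "rot": [0, 0, 0]},
    {"translation": [0.21, -0.96, 0], "rot": [0, 0, 0]},
  ],
)

```text
time_s: 23.12
tcp_pos: [580.5, -99.1, 158.7]
ee_rot: [-179.9, 0.1, 24.0]
force: [-0.3, 0.8, -5.7]
width: 60.9
grip_force: 67.5
```

step_arm(
  moves=[
    {"translation": [0.06, -0.28, 0], "rot": [0, 0, 0]},
    {"translation": [0.12, -0.56, 0], "rot": [0, 0, 0]},
    {"translation": [0.17, -0.8, 0], "rot": [0, 0, 0]},
    {"translation": [0.21, -0.96, 0], "rot": [0, 0, 0]},
  ],
)

```text
time_s: 23.62
tcp_pos: [550.0, 45.7, 158.9]
ee_rot: [-179.9, 0.2, 24.1]
force: [0.7, 0.6, -6.2]
width: 60.4
grip_force: 67.5
```

step_arm(
  moves=[
    {"translation": [0.05, -0.22, 0], "rot": [0, 0, 0]},
    {"translation": [0.1, -0.45, 0], "rot": [0, 0, 0]},
    {"translation": [0.15, -0.7, 0], "rot": [0, 0, 0]},
    {"translation": [0.19, -0.88, 0], "rot": [0, 0, 0]},
    {"translation": [0.21, -0.96, 0], "rot": [0, 0, 0]},
    {"translation": [0.21, -0.96, 0], "rot": [0, 0, 0]},
    {"translation": [0.21, -0.96, 0], "rot": [0, 0, 0]},
  ],
)

```text
time_s: 24.5
tcp_pos: [522.5, 186.8, 160.4]
ee_rot: [180.0, 0.0, 24.0]
force: [0.3, 0.7, -6.1]
width: 60.2
grip_force: 67.5
```

Run:
```python
from h import *
np.set_printoptions(precision=1,suppress=True)
s=get_state();print(s["tcp_pos"],s["ee_rot"],s["force"],s["width"])
a=cv2.resize(snapshot("scene")[70:210,270:410,::-1],(400,400),interpolation=2)
b=cv2.resize(snapshot("top")[150:290,70:210,::-1],(400,400),interpolation=2)
cv2.imwrite("pics/c6.png",np.hstack([a,b]))
```

```text
[522.5 186.8 160.4] [180.   0.  24.] [ 0.3  0.7 -6.1] 60.23191272319679
```

View pics/c6.png

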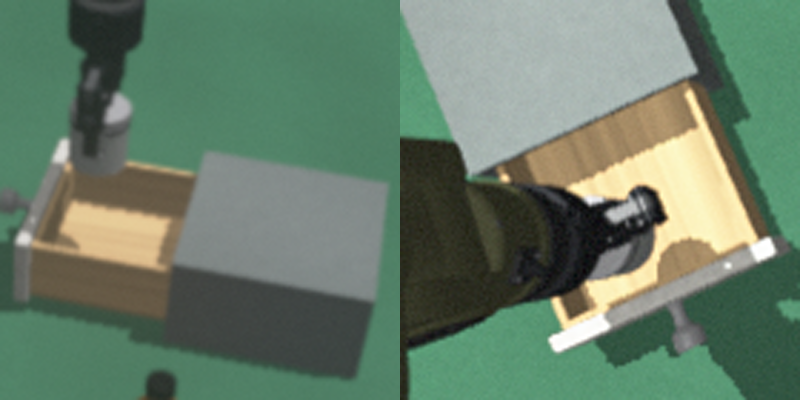

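Well placed above the drawer floor. Lower, slowly at the end.

step_arm(
  moves=[
    {"translation": [0, 0, 0.12], "rot": [0, 0, 0]},
    {"translation": [0, 0, 0.3], "rot": [0, 0, 0]},
    {"translation": [0, 0, 0.48], "rot": [0, 0, 0]},
    {"translation": [0, 0, 0.6], "rot": [0, 0, 0]},
    {"translation": [0, 0, 0.68], "rot": [0, 0, 0]},
    {"translation": [0, 0, 0.72], "rot": [0, 0, 0]},
    {"translation": [0, 0, 0.75], "rot": [0, 0, 0]},
    {"translation": [0, 0, 0.765], "rot": [0, 0, 0]},
    {"translation": [0, 0, 0.765], "rot": [0, 0, 0]},
  ],
)

```text
time_s: 25.72
tcp_pos: [522.9, 187.8, 46.3]
ee_rot: [180.0, -0.0, 24.0]
force: [-0.3, -0.2, -6.5]
width: 60.7
grip_force: 67.4
```

step_arm(
  moves=[
    {"translation": [0, 0, 0.005], "rot": [0, 0, 0]},
    {"translation": [0, 0, 0.01], "rot": [0, 0, 0]},
    {"translation": [0, 0, 0.015], "rot": [0, 0, 0]},
    {"translation": [0, 0, 0.02], "rot": [0, 0, 0]},
    {"translation": [0, 0, 0.02], "rot": [0, 0, 0]},
  ],
)

```text
time_s: 26.35
tcp_pos: [522.7, 187.7, 43.0]
ee_rot: [-180.0, 0.0, 24.0]
force: [-0.6, -0.5, -5.8]
width: 60.5
grip_force: 67.4
```

step_arm(
  moves=[
    {"translation": [0, 0, 0.003], "rot": [0, 0, 0]},
    {"translation": [0, 0, 0.006], "rot": [0, 0, 0]},
    {"translation": [0, 0, 0.009], "rot": [0, 0, 0]},
    {"translation": [0, 0, 0.012], "rot": [0, 0, 0]},
    {"translation": [0, 0, 0.015], "rot": [0, 0, 0]},
    {"translation": [0, 0, 0.015], "rot": [0, 0, 0]},
  ],
)

```text
time_s: 27.1
tcp_pos: [522.7, 187.7, 40.9]
ee_rot: [180.0, -0.0, 24.0]
force: [0.2, -0.7, -4.8]
width: 60.4
grip_force: 67.7
```

step_arm(
  moves=[
    {"translation": [0, 0, 0.003], "rot": [0, 0, 0]},
    {"translation": [0, 0, 0.006], "rot": [0, 0, 0]},
    {"translation": [0, 0, 0.008], "rot": [0, 0, 0]},
    {"translation": [0, 0, 0.008], "rot": [0, 0, 0]},
  ],
)

```text
time_s: 27.6
tcp_pos: [524.0, 188.3, 40.8]
ee_rot: [180.0, -0.2, 24.0]
force: [-1.2, 0.3, 5.1]
width: 60.2
grip_force: 68.5
```

On the floor (force now +5 N). Release and rise.

step_arm(
  moves=[
    {"translation": [0, 0, 0], "rot": [0, 0, 0]},
    {"translation": [0, 0, 0], "rot": [0, 0, 0]},
    {"translation": [0, 0, 0], "rot": [0, 0, 0]},
    {"translation": [0, 0, 0], "rot": [0, 0, 0]},
    {"translation": [0, 0, 0], "rot": [0, 0, 0]},
    {"translation": [0, 0, 0], "rot": [0, 0, 0]},
  ],
  hand=0,
)

```text
time_s: 28.35
tcp_pos: [522.7, 187.7, 39.6]
ee_rot: [-180.0, 0.0, 24.0]
force: [-0.1, 0.8, -0.9]
width: 85.1
grip_force: 0.0
```

step_arm(
  moves=[
    {"translation": [0, 0, -0.1], "rot": [0, 0, 0]},
    {"translation": [0, 0, -0.3], "rot": [0, 0, 0]},
    {"translation": [0, 0, -0.6], "rot": [0, 0, 0]},
    {"translation": [0, 0, -0.9], "rot": [0, 0, 0]},
    {"translation": [0, 0, -1], "rot": [0, 0, 0]},
  ],
)

```text
time_s: 28.98
tcp_pos: [524.5, 188.3, 193.9]
ee_rot: [180.0, -0.3, 24.0]
force: [0.2, 0.3, -0.6]
width: 85.6
grip_force: 0.0
```

step_arm(
  moves=[
    {"translation": [-0.1, 0.3, -0.2], "rot": [0, 0, 0]},
    {"translation": [-0.2, 0.6, -0.4], "rot": [0, 0, 0]},
    {"translation": [-0.4, 1, -0.4], "rot": [0, 0, 0]},
    {"translation": [-0.4, 1, -0.4], "rot": [0, 0, 0]},
    {"translation": [-0.4, 1, -0.4], "rot": [0, 0, 0]},
  ],
)

```text
time_s: 29.6
tcp_pos: [528.6, 26.2, 249.4]
ee_rot: [-180.0, 0.0, 23.9]
force: [-0.7, 0.2, -0.3]
width: 85.2
grip_force: 0.0
```

Run:
```python
from h import *
a=cv2.resize(snapshot("scene")[50:320,130:420,::-1],(400,372),interpolation=2)
b=cv2.resize(snapshot("top")[80:300,50:440,::-1],(400,226),interpolation=2)
cv2.imwrite("pics/c7.png",np.hstack([a,cv2.copyMakeBorder(b,0,146,0,0,0)]))
for c in("top","scene"): print(c,[(round(p["p"],2),atz(c,p["point"],67).round(1)) for p in pinpoint(c,"unit_drawer0_handle")[:1]])
```

```text
top []
scene [(0.89, array([424.6, 145.5,  67. ]))]
```

View pics/c7.png

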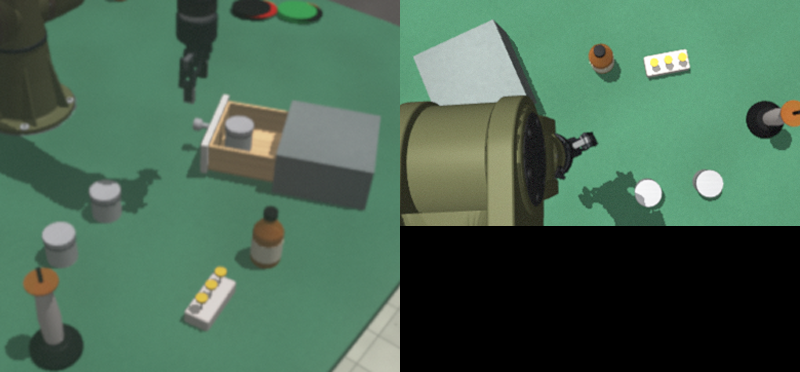

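All is standing, and the tin is upright in the drawer. Setting it down may have nudged the drawer about 1 mm in, so I'll gently re-pull it to the stop.

step_arm(
  moves=[
    {"translation": [-0.08, -0.33, 0], "rot": [0, 0, 0]},
    {"translation": [-0.17, -0.66, 0], "rot": [0, 0, 0]},
    {"translation": [-0.25, -0.99, 0.2], "rot": [0, 0, 0]},
    {"translation": [-0.25, -0.99, 0.5], "rot": [0, 0, 0]},
    {"translation": [-0.25, -0.99, 0.66], "rot": [0, 0, 0]},
    {"translation": [-0.25, -0.99, 0.66], "rot": [0, 0, 0]},
    {"translation": [-0.25, -0.99, 0.66], "rot": [0, 0, 0]},
  ],
)

```text
time_s: 30.68
tcp_pos: [434.8, 147.3, 151.5]
ee_rot: [180.0, -0.1, 24.1]
force: [0.8, -0.6, -0.9]
width: 85.5
grip_force: 0.0
```

step_arm(
  moves=[
    {"translation": [0, 0, 0.2], "rot": [0, 0, 0]},
    {"translation": [0, 0, 0.4], "rot": [0, 0, 0]},
    {"translation": [0, 0, 0.6], "rot": [0, 0, 0]},
    {"translation": [0, 0, 0.69], "rot": [0, 0, 0]},
    {"translation": [0, 0, 0.69], "rot": [0, 0, 0]},
  ],
)

```text
time_s: 31.3
tcp_pos: [434.4, 146.7, 47.3]
ee_rot: [-180.0, 0.0, 24.0]
force: [0.3, -1.2, -0.3]
width: 85.7
grip_force: 0.0
```

step_arm(
  moves=[
    {"translation": [0, 0, 0], "rot": [0, 0, 0]},
    {"translation": [0, 0, 0], "rot": [0, 0, 0]},
    {"translation": [0, 0, 0], "rot": [0, 0, 0]},
    {"translation": [0, 0, 0], "rot": [0, 0, 0]},
    {"translation": [0, 0, 0], "rot": [0, 0, 0]},
    {"translation": [0, 0, 0], "rot": [0, 0, 0]},
  ],
  hand=1,
  squeeze=30,
)

```text
time_s: 32.05
tcp_pos: [434.6, 147.6, 47.9]
ee_rot: [-179.9, -0.1, 24.0]
force: [-2.9, 1.9, 5.9]
width: 26.6
grip_force: 29.3
```

step_arm(
  moves=[
    {"translation": [-0.005, 0, 0], "rot": [0, 0, 0]},
    {"translation": [-0.01, 0, 0], "rot": [0, 0, 0]},
    {"translation": [-0.015, 0, 0], "rot": [0, 0, 0]},
    {"translation": [-0.02, 0, 0], "rot": [0, 0, 0]},
    {"translation": [-0.025, 0, 0], "rot": [0, 0, 0]},
    {"translation": [-0.025, 0, 0], "rot": [0, 0, 0]},
  ],
)

```text
time_s: 32.8
tcp_pos: [433.2, 146.9, 47.9]
ee_rot: [-179.9, -0.3, 24.0]
force: [4.3, 7.5, -0.3]
width: 26.9
grip_force: 29.7
```

The pull met about 8 N, so the drawer is on its stop. Release and withdraw.

step_arm(
  moves=[
    {"translation": [0.005, 0, 0], "rot": [0, 0, 0]},
    {"translation": [0.005, 0, 0], "rot": [0, 0, 0]},
    {"translation": [0.005, 0, 0], "rot": [0, 0, 0]},
    {"translation": [0.005, 0, 0], "rot": [0, 0, 0]},
    {"translation": [0.005, 0, 0], "rot": [0, 0, 0]},
    {"translation": [0.005, 0, 0], "rot": [0, 0, 0]},
  ],
  hand=0,
)

```text
time_s: 33.55
tcp_pos: [431.5, 145.4, 47.1]
ee_rot: [180.0, 0.0, 24.0]
force: [0.9, 0.2, -0.4]
width: 85.3
grip_force: 0.0
```

step_arm(
  moves=[
    {"translation": [0, 0, -0.15], "rot": [0, 0, 0]},
    {"translation": [0, 0, -0.4], "rot": [0, 0, 0]},
    {"translation": [0, 0, -0.7], "rot": [0, 0, 0]},
    {"translation": [0, 0, -0.95], "rot": [0, 0, 0]},
    {"translation": [0, 0, -0.95], "rot": [0, 0, 0]},
    {"translation": [0, 0, -0.95], "rot": [0, 0, 0]},
  ],
)

```text
time_s: 34.3
tcp_pos: [431.2, 145.3, 189.1]
ee_rot: [-180.0, 0.0, 24.0]
force: [0.5, -0.1, 0.4]
width: 85.7
grip_force: 0.0
```

Run:
```python
from h import *
a=cv2.resize(snapshot("scene")[50:320,130:420,::-1],(400,372),interpolation=2)
b=cv2.resize(snapshot("top")[80:300,50:440,::-1],(400,226),interpolation=2)
cv2.imwrite("pics/c8.png",np.hstack([a,cv2.copyMakeBorder(b,0,146,0,0,0)]))
```

```text
(no output)
```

View pics/c8.png

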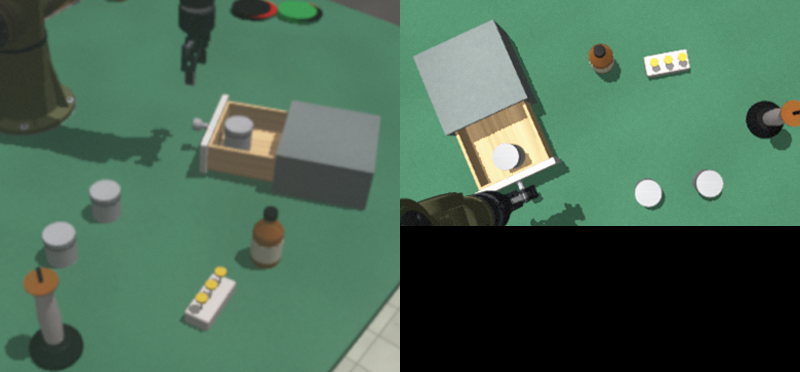

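The tin stands upright in the open drawer, at (157,508) in the right pane. The other two tins and the bystanders are in place, and the gripper is clear.

```bash
python3 -c "from cell import close_job; print(close_job())"
```

```text
the job is handed in; nothing more can be done
None
```

The heavy tin (about 6.5 N) stands upright on the drawer floor with the drawer pulled to its stop, the two light tins (about 2.3 N each) are upright on the bench, the bystanders look unmoved, and the job is handed in (the hand-in returned no verdict).

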